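Pack the desk box: adapter below, lift-out tray, small things, lid

TASK

Pack the wooden desk box for the evening: lay the white power adapter flat in the bottom of the box, then set the empty grey tray down onto the ledge inside the box. With the tray seated, lay the memory stick flat in the tray's narrow compartment and the memory-card case flat in its wide compartment, and last put the wooden lid on the box so that it sits down evenly all round. The small candle and the eraser stay on the desk where they are.

Things in the scene. Friction and masses are not known exactly. Their poses are not given: they have to be found in the camera images.
- box: Open wooden box, fixed, 121 (x) x 203 (y) x 74 mm high. Origin: centre of its underside, z up. Walls 5.5 thick, top edge rounded, mouth 110 x 192. A ledge 10 wide runs round inside, its top 38 above the underside; below it the well, 90 x 172, with a grey floor 6 above the underside. Tray and lid fit either way round.
- tray: Grey tray, 104 (x) x 186 (y) mm at the rim, 98 x 180 at the foot, 22 high, 0.16 kg, floor 3. Origin: centre of underside, z up. A bar 12 thick crosses it along x at y = +14, 18 high, its middle 64 raised to 31: the grip, pinch across y, tips in the compartments. Narrow compartment y +20 to +86, wide y -86 to +8, x +-45. Enters the box with 3 play a side; seated, its origin is 38 above the box's.
- lid: Wooden lid, 121 (x) x 203 (y) mm, 0.24 kg. Origin: centre, at the feet of slanted cleats 6 below the board; z up. Board 6 to 12 above the origin; on top a dark bar pull, 14 thick (x), 78 long (y), 22 to 34 above the origin: pinch across x. Cleats enter the box's mouth with 7 play a side at their feet, 3.7 when down. On the box its origin is 68 above the box's.
- power_adapter: White square power adapter, 66 x 66 x 28 mm high, 0.21 kg, edges along its x and y. Origin: centre of its underside, z up. Too tall for the tray under the lid.
- usb_stick: Red memory stick lying flat, 18 (x) x 54 (y) x 8 mm high. Origin: centre of its underside, z up. The 18-wide body spans y = -15 to +27; towards -y is the narrow metal plug. Pinch the body across x at y about +6.
- card_case: Small flat grey-blue memory-card case, 36 (x) x 52 (y) x 10 mm high. Origin: centre of its underside, z up. Pinch it across x.
- candle: Tealight candle in a round metal cup, 38 mm across, 15 mm high; bystander, not to be moved. Origin: centre of its underside.
- eraser: Eraser in a blue sleeve, 23 (x) x 58 (y) x 12 mm high; bystander, not to be moved. Origin: centre of its underside.

How it is judged:
By the outcome, as a careful person would: the job done as asked, in the order asked, and still so for the second after the job is handed in, with the robot touching nothing.
It also fails if it takes over 131 s, if anything falls off the work surface, if the arm or the gripper's body presses on something with over 40 N, if the wrist force passes 120 N, or if a joint passes its speed limit or range.

ROBOT

A 6-joint arm with a two-finger parallel gripper is mounted at the origin on a cart in front of the work surface, level with it; the furniture and walls round the work are solid. World frame = base frame: x ahead of the robot, y to its left, z up, the work surface at z = 0. Lengths are in m, angles in rad, forces in N, time in s.
With the tool pointing down it reaches from about 0.35 to 0.775 m from the base axis. Payload 7.3 kg.
Tool frame: the origin (TCP) lies at the very end of the fingers, on their centre line; the grasp point (between the pads) lies 19 mm behind it (robot.tcp_to_grasp is the z of the grasp point in the tool frame, in m); z points along the fingers, y is the line along which they close (so a half turn about z gives the same grasp; the last joint's range is limited). The gripper opens to 92 mm and grips with 3 to 60 N. Pads are 19 mm wide; open, the fingers measure 130 mm over their backs; the gripper's body (75 mm by 190 mm) begins 47 mm behind the grasp point.
Start: joints at [1.115, 0.342, 1.524, -0, 1.275, -0.146], TCP at [0.16, 0.5, 0.227] pointing down, gripper open.
Joint ranges: [-2.53, 2.53], [-0.77, 2.02], [0.04, 2.7], [-1, 4.14], [0.28, 2.66], [-3.11, 3.11]. Speed limits (rad/s): [2.57, 2.57, 3.14, 3.14, 3.14, 3.14].

INTERFACE

Orientations are given as [roll, pitch, yaw] about the fixed x, y, z axes, in that order (R = Rz(yaw) Ry(pitch) Rx(roll)).
In Python, from cell import monitor, read_camera, get_calibration, job, robot gives the robot as it stands. The module is installed in compiled form; this text tells all that it offers.
- The arm moves only by the tool send_rows, never from a script. Its argument "targets" is a list of rows, each an object with "translation": the shift along the tool's x, y, z in cm, a list of three; "spin": the turn about the tool's z in degrees; "jaw": the opening, from 0 (shut) to 1 (fully open). A call has exactly 5 rows; each row is the pose to reach, as a shift and turn from the pose commanded when the call began, along the tool's axes at that moment; what a row does not reach only later rows make up. A row lasts 1/10 s, in which the tool goes at most 50 mm and 8.59 degrees, less where a joint would pass 70% of its speed; a pose out of reach is approached as far as the arm can. A call with a gripper value outside its range is refused whole. The fingers move at their own pace and stop on an object; "force" is the grip in N (left out, the last holds). Time passes only in rows, so rows that repeat a pose let the fingers close, or fill a call up. It gives the time, the measured TCP pose, the force, the opening and the grip force at its end, in the units of the state.
- monitor.observe(): the state, without advancing time (a new reading comes with each control period).
- read_camera(name): name is "scene" or "top" or "wrist"; returns (picture, depth): 384x512x3 uint8, red, green, blue; 384x512 float32, m along the optical axis (not along the pixel's ray), 0 where there is no reading.
- get_calibration(name): a dict with "intrinsics" (3x3 intrinsics, pixels), "origin" and "orientation" of the camera in the world; the wrist camera has in their place "hand_eye" (4x4, takes a point from camera to tool coordinates, whose origin is the TCP and whose axes are the flange's). Camera axes: x right, y up, looking along -z (the intrinsics and any distortion apply to the point x, -y, -z); pixel columns grow to the right and rows downward; lengths in m; the calibration is good to about 2 mm. A picture is of the moment at which its call begins: read the wrist's pose just before it. get_calibration takes no time and is no camera call.
- job.hand_in(): hands the job in; it is judged then, once.
The state is a dict: "time": time; "qpos": joint angles; "qvel": joint speeds; "joint_efforts": joint torques, N m; "tool_pos": TCP position; "tool_rot": TCP orientation; "contact_force": force on the tool from outside, world axes, zero at the start; "torque": the same for the moment, N m; "opening": finger opening in m; "grip_force": force on a finger pad.
Only numpy, scipy, OpenCV 4.12 (cv2) and the standard library are available. Lean on these libraries where they do the work, as an engineer would, in place of code of your own. Each camera call takes 0.05 s, during which the arm holds its last target. There are 200 camera calls.

## Working session

There is one attempt and no reset: what is moved stays moved. The work goes in short steps, Python scripts to look and compute and a tool call to move; the robot and the scene stay as the last step left them, time stands still between calls to the robot, and variables do not carry over. Pictures are saved under pics/ and viewed, at most 14 in all, crops included, and the job is handed in when it is done.

Besides the shell and the picture viewer there is one more tool, called after "Call:" as a command line: name --argument value ..., lists and objects as JSON in quotes. send_rows: Moves the arm, as the interface text tells. Its arguments: {"type":"object","properties":{"targets":{"type":"array"},"force":{"type":"number"}},"required":["targets"]}

```bash
mkdir -p pics; cat > h.py <<'E'
import numpy as np,cv2
from scipy.spatial.transform import Rotation as R
from cell import monitor,read_camera,get_calibration,job,robot
def cloud(name):
    s=monitor.observe(); im,d=read_camera(name); c=get_calibration(name); K=np.array(c["intrinsics"])
    v,u=np.mgrid[0:384,0:512]
    P=np.stack([(u-K[0,2])/K[0,0]*d,-(v-K[1,2])/K[1,1]*d,-d],-1)
    if name=="wrist":
        T=np.array(c["hand_eye"]); P=P@T[:3,:3].T+T[:3,3]
        P=P@R.from_euler('xyz',s["tool_rot"]).as_matrix().T+s["tool_pos"]
    else:
        o=np.array(c["orientation"]); M=o if o.shape==(3,3) else R.from_euler('xyz',o).as_matrix()
        P=P@M.T+np.array(c["origin"])
    P[d==0]=np.nan
    return im,P
def save(im,n): cv2.imwrite(f"pics/{n}.png",im[:,:,::-1])
E
python3 - <<'E'
from h import *
print(monitor.observe())
for n in("scene","top","wrist"):
    print(n,get_calibration(n))
im,P=cloud("top");save(im,"top0");np.savez("top0.npz",im=im,P=P)
im,P=cloud("scene");save(im,"scene0")
print([a for a in dir(robot) if a[0]!='_'])
E
```

```text
{'time': 0.0, 'qpos': array([ 1.11497507e+00,  3.42724609e-01,  1.52503829e+00, -1.59339496e-05,
        1.27540829e+00, -1.46001111e-01]), 'qvel': array([ 0.00020266,  0.00020629, -0.00119482, -0.00084241, -0.00089935,
        0.0016042 ]), 'joint_efforts': array([ 1.91674453e-04, -4.31238377e+01, -2.44217777e+01,  7.17640459e-02,
        5.60030504e-02, -1.17391501e-04]), 'tool_pos': array([0.15986245, 0.49962671, 0.22603657]), 'tool_rot': array([-3.14002870e+00, -2.14574382e-04,  2.83177699e+00]), 'contact_force': array([-0.25858142,  1.33944989,  0.24773285]), 'torque': array([-0.01816405,  0.02452272, -0.0014212 ]), 'grip_force': 0.0, 'opening': 0.09170178501662446}
scene {'intrinsics': array([[480.15660736,   0.        , 253.7036634 ],
       [  0.        , 480.15660736, 188.4963267 ],
       [  0.        ,   0.        ,   1.        ]]), 'origin': array([-0.3729018 , -0.82298503,  1.08021006]), 'orientation': array([ 0.88244228, -0.02267272, -0.80718569])}
top {'intrinsics': array([[473.98502081,   0.        , 252.79947035],
       [  0.        , 473.98502081, 196.07119746],
       [  0.        ,   0.        ,   1.        ]]), 'origin': array([0.35893888, 0.02937355, 1.28506224]), 'orientation': array([ 0.14845715, -0.00268654, -1.58539539])}
wrist {'intrinsics': array([[285.91055885,   0.        , 248.84555245],
       [  0.        , 285.91055885, 187.77366349],
       [  0.        ,   0.        ,   1.        ]]), 'hand_eye': array([[-9.71172901e-05,  9.54958923e-01,  2.96738010e-01,
         8.11661562e-02],
       [ 9.99999302e-01, -2.56754957e-04,  1.15356863e-03,
         8.06067884e-04],
       [ 1.17779961e-03,  2.96737914e-01, -9.54958231e-01,
        -1.59146696e-01],
       [ 0.00000000e+00,  0.00000000e+00,  0.00000000e+00,
         1.00000000e+00]])}
['IKError', 'tcp_to_grasp']
```

View pics/top0.png

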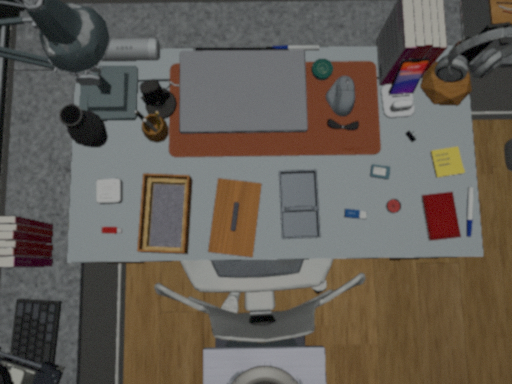

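View pics/scene0.png

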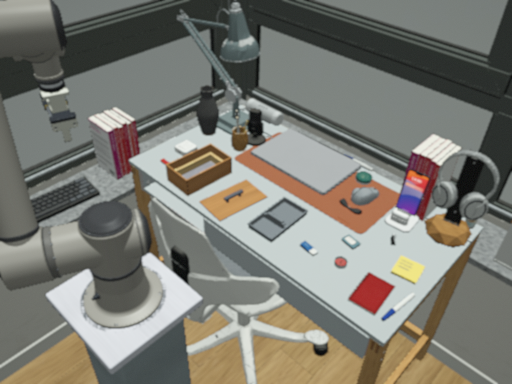

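Top view: adapter (108,191), red stick (112,230), box (165,213), lid (235,217), tray (299,204) with its bar at about row 209, eraser (355,213), card case (380,172), candle (394,205). The scene view confirms this.

```bash
python3 - <<'E'
from h import *
D=np.load("top0.npz");im,P=D["im"],D["P"]
for n,(u,v,r) in dict(adapter=(108,191,20),stick=(112,230,14),box=(165,213,45),lid=(235,217,46),tray=(299,204,42),case=(380,172,14),candle=(394,205,12),eraser=(355,213,14)).items():
    p=P[v-r:v+r+1,u-r:u+r+1]
    z=p[...,2]; base=np.nanpercentile(z,5)
    # colour difference from desk + height
    c=im[v-r:v+r+1,u-r:u+r+1].astype(int); desk=np.array(im[225,340]).astype(int)
    m=((np.abs(c-desk).sum(-1)>45)|(z>0.015)).astype(np.uint8)
    k,l,st,ce=cv2.connectedComponentsWithStats(m); i=1+np.argmax(st[1:,4]); q=p[l==i]; q=q[~np.isnan(q).any(1)]
    rc=cv2.minAreaRect(q[:,:2].astype(np.float32)*1000)
    print(n,np.round(rc[0]),np.round(rc[1]),round(rc[2],1),"z med/max",np.round(np.median(q[:,2]),4),np.round(q[:,2].max(),4),"base",round(base,4), len(q))
s=monitor.observe();print(s["tool_pos"],s["tool_rot"],s["time"])
b=np.hstack([cv2.resize(im[140:270,60:300],(792,429),interpolation=3)]);save(b,"cropL")
E
```

```text
adapter [568. 413.] [67. 68.] 2.0 z med/max 0.0265 0.0355 base -0.004 674
stick [464. 412.] [44. 21.] 87.5 z med/max 0.0071 0.0155 base -0.0045 126
box [508. 264.] [143. 220.] 86.7 z med/max 0.0099 0.0803 base -0.0038 4113
lid [495.  73.] [125. 208.] 82.0 z med/max 0.0113 0.0408 base -0.0058 3410
tray [ 529. -103.] [193. 110.] 1.4 z med/max 0.0033 0.0358 base -0.0045 2697
case [ 615. -328.] [57. 41.] 79.5 z med/max 0.0076 0.0158 base -0.0049 185
candle [ 519. -359.] [40. 47.] 40.1 z med/max 0.0066 0.0245 base -0.0049 201
eraser [ 500. -244.] [42. 28.] 80.7 z med/max 0.0106 0.0161 base -0.0047 154
[0.15986968 0.49967939 0.22611215] [-3.14020669e+00 -2.08233326e-04  2.83181506e+00] 0.1
```

View pics/cropL.png

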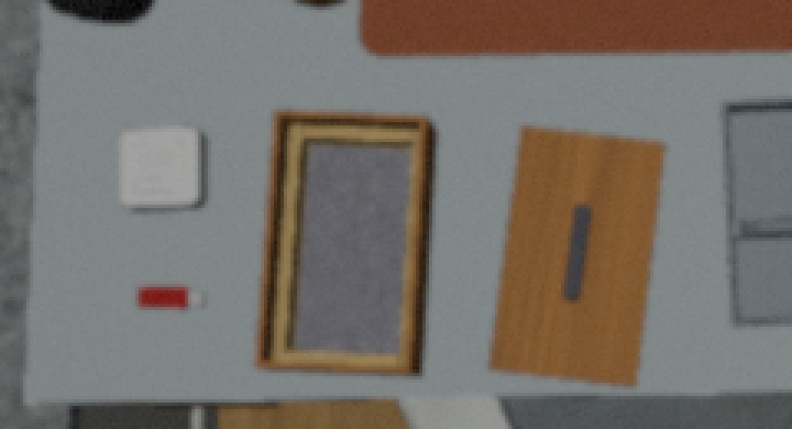

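Call:
send_rows --targets '[{"translation": [-4, -0.9, -1], "spin": 8, "jaw": 1}, {"translation": [-8, -1.8, -2], "spin": 16, "jaw": 1}, {"translation": [-12, -2.7, -3], "spin": 24, "jaw": 1}, {"translation": [-16, -3.6, -4], "spin": 32, "jaw": 1}, {"translation": [-20, -4.5, -5], "spin": 40, "jaw": 1}]'

```text
time: 0.6
tool_pos: [0.3379, 0.3951, 0.2768]
tool_rot: [-3.141, -0.0, 2.128]
contact_force: [-0.5, -0.2, -0.2]
opening: 0.0919
grip_force: 0.0
```

```bash
cat >> h.py <<'E'
def go(x,y,z,yawdeg,s=None):
    "needed shift (cm, tool axes) and spin (deg) from pose s (default: now) to TCP x,y,z,yaw"
    s=s or monitor.observe(); M=R.from_euler('xyz',s["tool_rot"]).as_matrix()
    yw=np.degrees(s["tool_rot"][2]); M=(R.from_euler('z',yw,degrees=True)*R.from_euler('x',180,degrees=True)).as_matrix()
    t=M.T@(np.array([x,y,z])-s["tool_pos"])*100; sp=-((yawdeg-yw+180)%360-180)
    print("at",np.round(s["tool_pos"],4),"rpy",np.round(np.degrees(s["tool_rot"]),2),"shift",np.round(t,2),"spin",round(sp,2),"t",round(s["time"],1))
    return dict(tool_pos=np.array([x,y,z]),tool_rot=np.array([np.pi,0,np.radians(yawdeg)]),time=s["time"])
E
python3 -c "
from h import *
go(.50,.30,.30,90)"
```

```text
at [0.3379 0.3951 0.2768] rpy [-179.96   -0.    121.93] shift [-16.64   8.73  -2.32] spin 31.93 t 0.6
```

Call:
send_rows --targets '[{"translation": [-4, 2, -0.6], "spin": 8, "jaw": 1}, {"translation": [-8, 4.2, -1.2], "spin": 16, "jaw": 1}, {"translation": [-12, 6.3, -1.8], "spin": 24, "jaw": 1}, {"translation": [-16.6, 8.7, -2.3], "spin": 32, "jaw": 1}, {"translation": [-16.6, 8.7, -2.3], "spin": 32, "jaw": 1}]'

```text
time: 1.1
tool_pos: [0.5033, 0.2987, 0.299]
tool_rot: [3.141, 0.001, 1.566]
contact_force: [0.2, 0.6, -0.6]
opening: 0.0917
grip_force: 0.0
```

```bash
python3 -c "
from h import *
im,P=cloud('wrist');save(im,'w1');np.savez('w1.npz',im=im,P=P)
go(.5,.3,.3,90)"
```

```text
at [0.5012 0.3001 0.2987] rpy [-1.7995e+02  4.0000e-02  9.0000e+01] shift [-0.01 -0.12 -0.13] spin 0.0 t 1.1
```

View pics/w1.png

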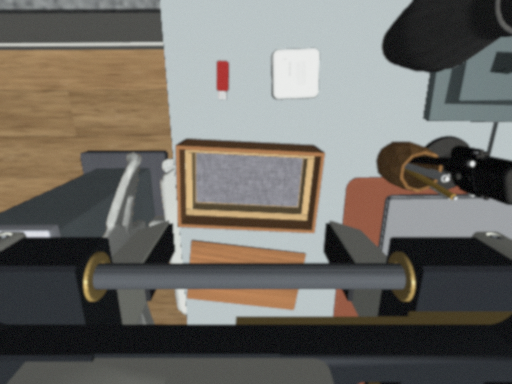

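The wrist picture shows the stick (222,80), adapter (296,73), box (250,187), and the vase and brush holder at upper right.

```bash
cat >> h.py <<'E'
def rect(q,n,lo=0):
    q=q[~np.isnan(q).any(1)]; rc=cv2.minAreaRect(q[:,:2].astype(np.float32)*1000)
    print(n,np.round(rc[0],1),np.round(rc[1],1),round(rc[2],2),"z",np.round(np.percentile(q[:,2]*1000,[5,50,95]),1),len(q))
def comp(m):
    k,l,st,ce=cv2.connectedComponentsWithStats(cv2.morphologyEx(m.astype(np.uint8),cv2.MORPH_OPEN,np.ones((2,2)))); return l==1+np.argmax(st[1:,4])
E
python3 - <<'E'
from h import *
D=np.load("w1.npz");im,P=D["im"],D["P"]
x,y,z=P[...,0],P[...,1],P[...,2]; c=im.astype(int)
win=lambda x0,x1,y0,y1:(x>x0)&(x<x1)&(y>y0)&(y<y1)
print("desk z",np.nanmedian(z[win(.42,.64,.46,.50)]), np.nanmedian(z[win(.60,.64,.2,.3)]))
rect(P[comp(win(.5,.63,.36,.47)&(z>.02))],"adapter top")
rect(P[comp(win(.4,.53,.36,.47)&(c[...,0]-c[...,2]>50))],"stick red")
rect(P[comp(win(.4,.53,.36,.47)&((z>.004)))],"stick z")
rect(P[comp(win(.37,.64,.17,.345)&(z>.066)&(z<.085))],"box rim")
rect(P[comp(win(.37,.64,.17,.345)&(z<.015)&(z>.001)&(abs(c[...,0]-c[...,2])<25))],"box floor")
m=win(.62,.85,.3,.5)&(z>.06); q=P[m]; 
for y0 in np.arange(.3,.5,.02):
    k=q[(q[:,1]>=y0)&(q[:,1]<y0+.02)]; print(round(y0,2),len(k), k[:,0].min().round(3) if len(k) else None)
E
```

```text
desk z 0.0009053515545685009 0.001272023594531102
adapter top [572.6 411.7] [71.9 66.5] 3.16 z [25.5 28.4 29.9] 2283
stick red [465.6 410.6] [40.  14.6] 87.83 z [ 5.3  9.2 10.6] 321
stick z [465.2 404.9] [54.  17.4] 88.1 z [ 1.1  9.  10.5] 443
box rim [472.8 185.5] [263.8 295.5] 86.85 z [ 1.2 74.1 75.9] 2168
box floor [502.4 250.8] [ 82.3 169.3] 86.86 z [6.2 7.6 9.1] 5016
0.3 1463 0.705
0.32 0 None
0.34 0 None
0.36 0 None
0.38 0 None
0.4 565 0.695
0.42 2615 0.682
0.44 2548 0.677
0.46 1067 0.678
0.48 31 0.685
```

```bash
cat >> h.py <<'E'
def comp(m):
    k,l,st,ce=cv2.connectedComponentsWithStats(m.astype(np.uint8)); return l==1+np.argmax(st[1:,4])
def fit(q,n,ang):
    "extents along axes at angle ang (deg): robust edges"
    q=q[~np.isnan(q).any(1)][:,:2]*1000; a=np.radians(ang); E=np.array([[np.cos(a),np.sin(a)],[-np.sin(a),np.cos(a)]])
    w=q@E.T; lo=np.percentile(w,1,axis=0);hi=np.percentile(w,99,axis=0); print(n,"centre",np.round(E.T@((lo+hi)/2),1),"size",np.round(hi-lo,1))
E
python3 - <<'E'
from h import *
D=np.load("w1.npz");im,P=D["im"],D["P"]
x,y,z=P[...,0],P[...,1],P[...,2]; c=im.astype(int)
win=lambda x0,x1,y0,y1:(x>x0)&(x<x1)&(y>y0)&(y<y1)
q=P[win(.38,.64,.18,.345)&(z>.069)&(z<.080)]; rect(q,"rim"); fit(q,"rim",-3.14)
q=P[win(.38,.64,.18,.345)&(z>.034)&(z<.042)]; rect(q,"ledge"); fit(q,"ledge",-3.14)
q=P[comp(win(.5,.63,.36,.47)&(z>.024))]; rect(q,"adapter"); fit(q,"adapter",2.5)
D=np.load("top0.npz");im,P=D["im"],D["P"]
x,y,z=P[...,0],P[...,1],P[...,2]
q=P[win(.38,.64,.18,.345)&(z>.066)&(z<.083)]; rect(q,"rim"); fit(q,"rim",-3.14)
q=P[win(.38,.64,-.05,.16)&(z>.007)&(z<.083)]; rect(q,"lid"); 
q=P[win(.38,.64,-.05,.16)&(z>.028)&(z<.083)]; rect(q,"lidbar"); 
q=P[win(.38,.68,-.2,.0)&(z>.023)&(z<.083)]; rect(q,"traybar"); 
q=P[win(.38,.68,-.2,.0)&(z>.014)&(z<.083)]; rect(q,"tray"); 
go(.572,.412,.08,92.5)
E
```

```text
rim [500.8 255.4] [121.6 203.4] 86.85 z [70.4 74.4 76. ] 1958
rim centre [501.  255.9] size [201.6 120.2]
ledge [501.  257.7] [116.8 200.4] 86.81 z [36.  39.1 40.8] 2236
ledge centre [501.1 258. ] size [192.1 116. ]
adapter [568.6 413.1] [65.2 65.8] 1.15 z [26.5 28.4 29.9] 2293
adapter centre [568.1 412.9] size [63.8 63.9]
rim [500.5 255.9] [122.  203.5] 86.88 z [67.8 72.8 76.9] 579
rim centre [500.1 255.6] size [202.  120.9]
lid [510.2  48. ] [251.6 205.4] 3.07 z [ 8.  11.6 22.6] 3235
lidbar [491.6  73.9] [13.9 76. ] 82.09 z [28.8 32.6 36.2] 145
traybar [525.6 -99.6] [183.7 103. ] 1.42 z [23.3 27.1 33.3] 190
tray [ 525.9 -100.2] [186.1 104.4] 1.35 z [15.5 21.  31.5] 575
at [0.5012 0.3001 0.2987] rpy [-1.7995e+02  4.0000e-02  9.0000e+01] shift [11.19  7.08 21.87] spin -2.5 t 1.1
```

Call:
send_rows --targets '[{"translation": [2.2, 1.3, 3.8], "spin": -1.2, "jaw": 1}, {"translation": [4.5, 2.7, 7.6], "spin": -1.2, "jaw": 1}, {"translation": [6.8, 4, 11.4], "spin": -1.2, "jaw": 1}, {"translation": [9.1, 5.4, 15.2], "spin": -1.2, "jaw": 1}, {"translation": [11.3, 6.7, 19], "spin": -1.2, "jaw": 1}]'

```text
time: 1.65
tool_pos: [0.5643, 0.4174, 0.1079]
tool_rot: [-3.141, 0.0, 1.599]
contact_force: [-0.3, -0.4, -0.7]
opening: 0.0919
grip_force: 0.0
```

```bash
python3 -c "
from h import *
go(.5685,.413,.007,91.2)"
```

```text
at [0.5643 0.4174 0.1079] rpy [-179.95    0.     91.6 ] shift [-0.45  0.41 10.09] spin 0.4 t 1.6
```

Call:
send_rows --targets '[{"translation": [0, 0, 2], "spin": 0, "jaw": 1}, {"translation": [0, 0, 4], "spin": 0, "jaw": 1}, {"translation": [0, 0, 6], "spin": 0, "jaw": 1}, {"translation": [0, 0, 6], "spin": 0, "jaw": 1}, {"translation": [0, 0, 6], "spin": 0, "jaw": 1}]'

```text
time: 2.15
tool_pos: [0.5645, 0.4162, 0.0499]
tool_rot: [-3.141, 0.0, 1.598]
contact_force: [-0.0, -0.5, -0.2]
opening: 0.0916
grip_force: 0.0
```

```bash
python3 -c "
from h import *
go(.5685,.413,.007,91.2)"
```

```text
at [0.5645 0.4162 0.0499] rpy [-1.7995e+02  1.0000e-02  9.1540e+01] shift [-0.33  0.39  4.29] spin 0.34 t 2.1
```

Call:
send_rows --targets '[{"translation": [-0.3, 0.4, 0], "spin": 0.3, "jaw": 1}, {"translation": [-0.3, 0.4, 2], "spin": 0.3, "jaw": 1}, {"translation": [-0.3, 0.4, 3.5], "spin": 0.3, "jaw": 1}, {"translation": [-0.3, 0.4, 4.3], "spin": 0.3, "jaw": 1}, {"translation": [-0.3, 0.4, 4.3], "spin": 0.3, "jaw": 1}]'

```text
time: 2.65
tool_pos: [0.5688, 0.4122, 0.0054]
tool_rot: [-3.139, 0.001, 1.591]
contact_force: [0.7, -0.1, 0.4]
opening: 0.0919
grip_force: 0.0
```

Call:
send_rows --targets '[{"translation": [0, 0, 0], "spin": 0, "jaw": 0.5}, {"translation": [0, 0, 0], "spin": 0, "jaw": 0.5}, {"translation": [0, 0, 0], "spin": 0, "jaw": 0.5}, {"translation": [0, 0, 0], "spin": 0, "jaw": 0.5}, {"translation": [0, 0, 0], "spin": 0, "jaw": 0.5}]' --force 30

```text
time: 3.15
tool_pos: [0.5698, 0.4128, 0.0074]
tool_rot: [3.141, -0.001, 1.591]
contact_force: [-0.2, -0.2, 3.3]
opening: 0.0657
grip_force: 30.0
```

Call:
send_rows --targets '[{"translation": [0, 0, -2], "spin": 0, "jaw": 0.5}, {"translation": [0, 0, -5], "spin": 0, "jaw": 0.5}, {"translation": [0, 0, -9], "spin": 0, "jaw": 0.5}, {"translation": [0, 0, -13], "spin": 0, "jaw": 0.5}, {"translation": [0, 0, -13], "spin": 0, "jaw": 0.5}]'

```text
time: 3.65
tool_pos: [0.5723, 0.4143, 0.1439]
tool_rot: [3.131, -0.006, 1.591]
contact_force: [0.9, 1.0, -1.0]
opening: 0.0655
grip_force: 30.0
```

```bash
python3 -c "
from h import *
im,P=cloud('wrist');np.savez('w2.npz',im=im,P=P)
go(.5008,.2557,.13,86.86)"
```

```text
at [0.5709 0.4135 0.1402] rpy [179.67  -0.18  91.15] shift [-15.63  -7.33   1.02] spin 4.29 t 3.7
```

Call:
send_rows --targets '[{"translation": [-4, -1.9, 0.2], "spin": 1, "jaw": 0.5}, {"translation": [-8, -3.8, 0.4], "spin": 2, "jaw": 0.5}, {"translation": [-12, -5.7, 0.7], "spin": 3, "jaw": 0.5}, {"translation": [-15.6, -7.3, 1], "spin": 4.3, "jaw": 0.5}, {"translation": [-15.6, -7.3, 1], "spin": 4.3, "jaw": 0.5}]'

```text
time: 4.2
tool_pos: [0.4957, 0.2508, 0.1242]
tool_rot: [-3.134, 0.004, 1.512]
contact_force: [-0.7, 1.4, -2.4]
opening: 0.0659
grip_force: 30.0
```

Call:
send_rows --targets '[{"translation": [0, 0, 1], "spin": 0, "jaw": 0.5}, {"translation": [0, 0, 2], "spin": 0, "jaw": 0.5}, {"translation": [0, 0, 2], "spin": 0, "jaw": 0.5}, {"translation": [0, 0, 2], "spin": 0, "jaw": 0.5}, {"translation": [0, 0, 2], "spin": 0, "jaw": 0.5}]'

```text
time: 4.7
tool_pos: [0.4999, 0.2558, 0.1065]
tool_rot: [3.142, -0.0, 1.517]
contact_force: [0.5, 0.5, -2.3]
opening: 0.0653
grip_force: 30.0
```

```bash
python3 -c "
from h import *
go(.5008,.2557,.0145,86.86)"
```

```text
at [0.4999 0.2558 0.1065] rpy [ 1.80e+02 -1.00e-02  8.69e+01] shift [-0.01  0.09  9.2 ] spin 0.04 t 4.7
```

Call:
send_rows --targets '[{"translation": [0, 0.1, 2.5], "spin": 0, "jaw": 0.5}, {"translation": [0, 0.1, 5], "spin": 0, "jaw": 0.5}, {"translation": [0, 0.1, 7.5], "spin": 0, "jaw": 0.5}, {"translation": [0, 0.1, 8.6], "spin": 0, "jaw": 0.5}, {"translation": [0, 0.1, 9.2], "spin": 0, "jaw": 0.5}]'

```text
time: 5.2
tool_pos: [0.5005, 0.2553, 0.014]
tool_rot: [-3.141, 0.0, 1.516]
contact_force: [-0.4, -0.3, -2.2]
opening: 0.0657
grip_force: 30.0
```

Call:
send_rows --targets '[{"translation": [0, 0, 0], "spin": 0, "jaw": 0.5}, {"translation": [0, 0, 0.1], "spin": 0, "jaw": 0.5}, {"translation": [0, 0, 0.1], "spin": 0, "jaw": 0.9}, {"translation": [0, 0, 0.1], "spin": 0, "jaw": 0.9}, {"translation": [0, 0, 0.1], "spin": 0, "jaw": 0.9}]'

```text
time: 5.7
tool_pos: [0.5012, 0.2553, 0.0145]
tool_rot: [3.14, -0.001, 1.516]
contact_force: [-0.2, 0.2, -0.3]
opening: 0.0816
grip_force: 0.0
```

Call:
send_rows --targets '[{"translation": [0, 0, -3], "spin": 0, "jaw": 0.9}, {"translation": [0, 0, -7], "spin": 0, "jaw": 0.9}, {"translation": [0, 0, -12], "spin": 0, "jaw": 0.9}, {"translation": [0, 0, -17], "spin": 0, "jaw": 0.9}, {"translation": [0, 0, -20], "spin": 0, "jaw": 0.9}]'

```text
time: 6.2
tool_pos: [0.5017, 0.2556, 0.2185]
tool_rot: [3.136, -0.002, 1.516]
contact_force: [0.5, 0.1, -0.4]
opening: 0.083
grip_force: 0.0
```

```bash
python3 - <<'E'
from h import *
im,P=cloud('top')
x,y,z=P[...,0],P[...,1],P[...,2]
win=lambda x0,x1,y0,y1:(x>x0)&(x<x1)&(y>y0)&(y<y1)
go(.5118,-.1003,.2,91.38)
E
```

```text
at [0.5034 0.2562 0.2226] rpy [179.32  -0.29  86.86] shift [-35.55   2.79   2.26] spin -4.52 t 6.2
```

Call:
send_rows --targets '[{"translation": [-4, 0.3, 0], "spin": 0, "jaw": 0.9}, {"translation": [-8, 0.6, 0], "spin": 0, "jaw": 0.9}, {"translation": [-12, 0.9, 0], "spin": 0, "jaw": 0.9}, {"translation": [-16, 1.2, 0], "spin": 0, "jaw": 0.9}, {"translation": [-20, 1.5, 0], "spin": 0, "jaw": 0.9}]'

```text
time: 6.75
tool_pos: [0.5044, 0.0531, 0.2139]
tool_rot: [3.141, -0.0, 1.516]
contact_force: [1.1, -0.2, 0.1]
opening: 0.0826
grip_force: 0.0
```

Call:
send_rows --targets '[{"translation": [-4, 0.3, 0.5], "spin": -1, "jaw": 0.9}, {"translation": [-8, 0.6, 1], "spin": -2, "jaw": 0.9}, {"translation": [-12, 0.9, 1.5], "spin": -3, "jaw": 0.9}, {"translation": [-15.5, 1.3, 2.3], "spin": -4.5, "jaw": 0.9}, {"translation": [-15.5, 1.3, 2.3], "spin": -4.5, "jaw": 0.9}]'

```text
time: 7.25
tool_pos: [0.5087, -0.1046, 0.1897]
tool_rot: [-3.141, 0.001, 1.59]
contact_force: [0.3, 0.6, 0.4]
opening: 0.0825
grip_force: 0.0
```

Call:
send_rows --targets '[{"translation": [0, 0, 0], "spin": 0, "jaw": 0.6}, {"translation": [0, 0, 0], "spin": 0, "jaw": 0.6}, {"translation": [0, 0, 0], "spin": 0, "jaw": 0.6}, {"translation": [0, 0, 0], "spin": 0, "jaw": 0.6}, {"translation": [0, 0, 0], "spin": 0, "jaw": 0.6}]'

```text
time: 7.75
tool_pos: [0.5093, -0.1002, 0.1909]
tool_rot: [3.141, 0.0, 1.596]
contact_force: [-0.3, 0.3, -0.6]
opening: 0.0557
grip_force: 0.0
```

```bash
python3 - <<'E'
from h import *
im,P=cloud('wrist');save(im,"w3");np.savez('w3.npz',im=im,P=P)
x,y,z=P[...,0],P[...,1],P[...,2]
win=lambda x0,x1,y0,y1:(x>x0)&(x<x1)&(y>y0)&(y<y1)
q=P[win(.38,.68,-.17,.0)&(z>.017)&(z<.04)]; rect(q,"tray")
q=P[win(.38,.68,-.17,.0)&(z>.024)&(z<.04)]; rect(q,"traybar")
im,P=cloud('top')
x,y,z=P[...,0],P[...,1],P[...,2]
rect(P[win(.43,.57,.22,.30)&(z>.025)&(z<.055)],"adapter in box")
go(.5118,-.1003,.007,91.38)
E
```

```text
tray [ 526.9 -100.4] [186.2 103.5] 1.48 z [18.1 22.8 32.4] 3006
traybar [ 526.7 -100.4] [182.6 101.5] 1.41 z [24.2 31.3 33. ] 760
adapter in box [517.6 261.4] [ 77.9 101.8] 89.36 z [28.5 32.8 37.1] 637
at [ 0.5092 -0.1004  0.1908] rpy [179.99  -0.    91.39] shift [1.000e-02 2.600e-01 1.838e+01] spin 0.01 t 7.8
```

View pics/w3.png

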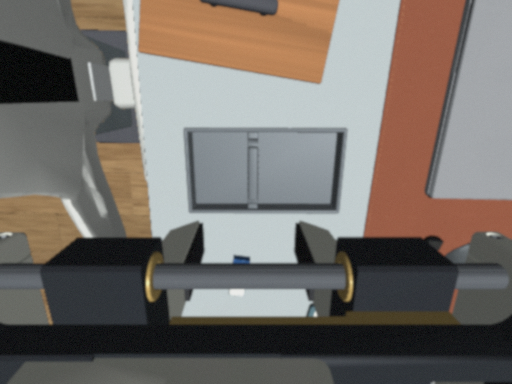

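Tray centred under the gripper, bar at column 252 on the narrow side toward the robot; the hand is aligned with it.

Call:
send_rows --targets '[{"translation": [0, 0.4, 4], "spin": 0, "jaw": 0.6}, {"translation": [0, 0.4, 8.5], "spin": 0, "jaw": 0.6}, {"translation": [0, 0.4, 13], "spin": 0, "jaw": 0.6}, {"translation": [0, 0.4, 17], "spin": 0, "jaw": 0.6}, {"translation": [0, 0.4, 18.4], "spin": 0, "jaw": 0.6}]'

```text
time: 8.35
tool_pos: [0.5107, -0.0998, 0.003]
tool_rot: [-3.136, -0.002, 1.594]
contact_force: [-6.9, 1.1, 51.1]
opening: 0.0553
grip_force: 30.1
```

Call:
send_rows --targets '[{"translation": [0, 0, 0], "spin": 0, "jaw": 0.6}, {"translation": [0, 0, 0], "spin": 0, "jaw": 0.05}, {"translation": [0, 0, 0], "spin": 0, "jaw": 0.05}, {"translation": [0, 0, 0], "spin": 0, "jaw": 0.05}, {"translation": [0, 0, 0], "spin": 0, "jaw": 0.05}]' --force 40

```text
time: 8.85
tool_pos: [0.5133, -0.1008, 0.007]
tool_rot: [3.141, 0.0, 1.594]
contact_force: [-0.1, 0.5, 0.6]
opening: 0.0276
grip_force: 0.0
```

Call:
send_rows --targets '[{"translation": [0, 0, 0], "spin": 0, "jaw": 0.05}, {"translation": [0, 0, -1], "spin": 0, "jaw": 0.05}, {"translation": [0, 0, -4], "spin": 0, "jaw": 0.05}, {"translation": [0, 0, -8], "spin": 0, "jaw": 0.05}, {"translation": [0, 0, -12], "spin": 0, "jaw": 0.05}]'

```text
time: 9.35
tool_pos: [0.5125, -0.1006, 0.1282]
tool_rot: [-3.14, -0.001, 1.594]
contact_force: [0.3, -0.2, -2.3]
opening: 0.0118
grip_force: 40.0
```

```bash
python3 - <<'E'
from h import *
im,P=cloud('wrist');c=im.astype(int)
x,y,z=P[...,0],P[...,1],P[...,2]
win=lambda x0,x1,y0,y1:(x>x0)&(x<x1)&(y>y0)&(y<y1)
s=monitor.observe()
q=P[win(.38,.68,-.17,.0)&(z>.12)&(z<.19)]; rect(q,"tray")
im,P=cloud('top');c=im.astype(int)
x,y,z=P[...,0],P[...,1],P[...,2]
m=win(.43,.57,.19,.32)&(z>.025)&(z<.055)&(abs(c[...,0]-c[...,2])<20)&(c[...,0]>150)
rect(P[comp(m)],"adapter in box")
a=np.radians(-3.14)
go(.5008-.014*np.cos(a),.2557-.014*np.sin(a),.2,86.86)
E
```

```text
tray [ 526.2 -100.8] [187.1 104.1] 1.42 z [121.9 135.  158.3] 13144
adapter in box [501.6 255.6] [61.5 59.7] 88.97 z [28.9 33.1 37. ] 517
at [ 0.5162 -0.1017  0.1325] rpy [179.42   0.21  91.36] shift [35.88 -2.08 -6.75] spin 4.5 t 9.4
```

Call:
send_rows --targets '[{"translation": [2, 0, -2], "spin": 0, "jaw": 0.05}, {"translation": [6, -0.3, -5], "spin": 0, "jaw": 0.05}, {"translation": [10, -0.6, -6.5], "spin": 0, "jaw": 0.05}, {"translation": [14, -0.9, -6.5], "spin": 0, "jaw": 0.05}, {"translation": [18, -1.2, -6.5], "spin": 0, "jaw": 0.05}]'

```text
time: 9.95
tool_pos: [0.4962, 0.0803, 0.1919]
tool_rot: [3.141, -0.0, 1.594]
contact_force: [-0.4, 0.5, -1.1]
opening: 0.0115
grip_force: 40.0
```

Call:
send_rows --targets '[{"translation": [4, -0.2, 0], "spin": 1, "jaw": 0.05}, {"translation": [8, -0.4, 0], "spin": 2, "jaw": 0.05}, {"translation": [12, -0.6, 0], "spin": 3, "jaw": 0.05}, {"translation": [15, -0.8, 0], "spin": 4, "jaw": 0.05}, {"translation": [17.8, -1, 0], "spin": 4.5, "jaw": 0.05}]'

```text
time: 10.45
tool_pos: [0.4817, 0.2581, 0.191]
tool_rot: [-3.14, 0.001, 1.516]
contact_force: [0.9, -0.3, -1.4]
opening: 0.0116
grip_force: 40.0
```

Call:
send_rows --targets '[{"translation": [0, 0, 1], "spin": 0, "jaw": 0.05}, {"translation": [0, 0, 2], "spin": 0, "jaw": 0.05}, {"translation": [0, 0, 2], "spin": 0, "jaw": 0.05}, {"translation": [0, 0, 2], "spin": 0, "jaw": 0.05}, {"translation": [0, 0, 2], "spin": 0, "jaw": 0.05}]'

```text
time: 10.95
tool_pos: [0.4831, 0.2558, 0.172]
tool_rot: [3.141, -0.0, 1.514]
contact_force: [1.1, 0.1, -1.3]
opening: 0.0116
grip_force: 40.0
```

```bash
python3 - <<'E'
from h import *
im,P=cloud('wrist');save(im,"w4");c=im.astype(int)
x,y,z=P[...,0],P[...,1],P[...,2]
win=lambda x0,x1,y0,y1:(x>x0)&(x<x1)&(y>y0)&(y<y1)
s=monitor.observe(); h=s["tool_pos"][2]
m=win(.38,.68,.18,.33)&(z>h-.02)&(z<h+.018)
q=P[m]; rect(q,"tray")
# floor plane
m=win(.53,.57,.22,.29)&(z<h+.006)&(z>h-.02); q=P[m]; print("wide floor",np.median(q,0), np.linalg.lstsq(np.c_[q[:,:2],np.ones(len(q))],q[:,2],rcond=None)[0])
m=win(.42,.46,.22,.29)&(z<h+.006)&(z>h-.02); q=P[m]; print("narrow floor",np.median(q,0))
a=np.radians(-3.14)
go(.5008-.014*np.cos(a),.2557-.014*np.sin(a),.11,86.86)
E
```

```text
tray [496.7 254.7] [103.6 186.8] 86.72 z [159.5 161.  186.9] 30531
wide floor [0.55228268 0.26739103 0.160396  ] [ 0.00070656 -0.0014224   0.16039789]
narrow floor [0.43996019 0.2725422  0.16030701]
at [0.4832 0.256  0.1721] rpy [ 1.7996e+02 -2.0000e-02  8.6780e+01] shift [0.07 0.36 6.21] spin -0.08 t 11.0
```

Call:
send_rows --targets '[{"translation": [0.1, 0.4, 2], "spin": 0, "jaw": 0.05}, {"translation": [0.1, 0.4, 4], "spin": 0, "jaw": 0.05}, {"translation": [0.1, 0.4, 6], "spin": 0, "jaw": 0.05}, {"translation": [0.1, 0.4, 6.6], "spin": 0, "jaw": 0.05}, {"translation": [0.1, 0.4, 6.6], "spin": 0, "jaw": 0.05}]'

```text
time: 11.5
tool_pos: [0.4866, 0.257, 0.1054]
tool_rot: [-3.14, 0.0, 1.515]
contact_force: [-0.8, -0.5, -1.0]
opening: 0.0118
grip_force: 40.0
```

```bash
python3 - <<'E'
from h import *
s=monitor.observe(); h=s["tool_pos"][2]
im,P=cloud('wrist');save(im,"w5");c=im.astype(int)
x,y,z=P[...,0],P[...,1],P[...,2]
win=lambda x0,x1,y0,y1:(x>x0)&(x<x1)&(y>y0)&(y<y1)
m=win(.38,.68,.17,.34)&(z>h-.012)&(z<h+.018)&(abs(c[...,0]-c[...,2])<30)
q=P[m]; rect(q,"tray"); fit(q,"tray",-3.2)
m=win(.38,.68,.17,.34)&(z>.07)&(z<.079)&(c[...,0]-c[...,2]>30)
q=P[m]; rect(q,"rim"); fit(q,"rim",-3.14)
go(.4908-.0,.256,.0527,86.86)
E
```

```text
tray [499.9 255.9] [103.8 186.8] 86.83 z [ 93.5  95.  120.9] 25393
tray centre [500.  257.3] size [181.6 100. ]
rim [504.3 308.6] [ 15.2 202.6] 86.97 z [72.3 74.5 75.8] 3021
rim centre [504.3 309. ] size [199.2  13.9]
at [0.4871 0.2573 0.1062] rpy [ 1.7997e+02 -2.0000e-02  8.6830e+01] shift [-0.11  0.37  5.35] spin -0.03 t 11.6
```

View pics/w5.png

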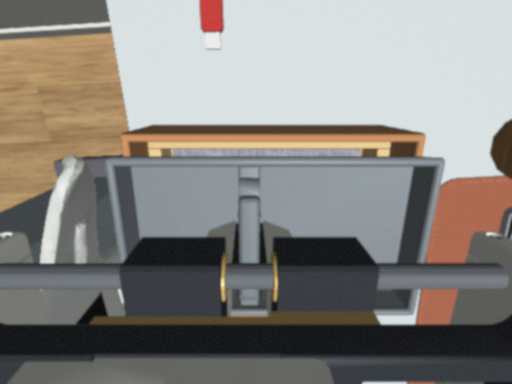

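The tray is level and centred over the box (rim strip at rows 125–155); it needs about 1 mm more along x.

Call:
send_rows --targets '[{"translation": [0, 0.1, 0.5], "spin": 0, "jaw": 0.05}, {"translation": [0, 0.1, 1.2], "spin": 0, "jaw": 0.05}, {"translation": [0, 0.1, 2], "spin": 0, "jaw": 0.05}, {"translation": [0, 0.1, 2.6], "spin": 0, "jaw": 0.05}, {"translation": [0, 0.1, 3.2], "spin": 0, "jaw": 0.05}]'

```text
time: 12.05
tool_pos: [0.4876, 0.2573, 0.0731]
tool_rot: [-3.141, 0.0, 1.516]
contact_force: [0.5, -0.0, -1.0]
opening: 0.0118
grip_force: 40.0
```

Call:
send_rows --targets '[{"translation": [0, 0, 0.5], "spin": 0, "jaw": 0.05}, {"translation": [0, 0, 1], "spin": 0, "jaw": 0.05}, {"translation": [0, 0, 1.5], "spin": 0, "jaw": 0.05}, {"translation": [0, 0, 1.9], "spin": 0, "jaw": 0.05}, {"translation": [0, 0, 2], "spin": 0, "jaw": 0.05}]'

```text
time: 12.55
tool_pos: [0.4877, 0.2573, 0.0538]
tool_rot: [-3.141, 0.0, 1.516]
contact_force: [-2.5, -1.4, 8.6]
opening: 0.0112
grip_force: 40.0
```

```bash
python3 - <<'E'
from h import *
s=monitor.observe(); print(s["contact_force"])
go(.4868,.256,.0522,86.86)
E
```

```text
[-2.53459778 -1.41128189  8.63001968]
at [0.4877 0.2573 0.0538] rpy [-179.99    0.     86.85] shift [-0.14 -0.08  0.16] spin -0.01 t 12.6
```

Call:
send_rows --targets '[{"translation": [0, 0, 0], "spin": 0, "jaw": 0.5}, {"translation": [0, 0, 0], "spin": 0, "jaw": 0.5}, {"translation": [0, 0, 0], "spin": 0, "jaw": 0.5}, {"translation": [0, 0, 0], "spin": 0, "jaw": 0.5}, {"translation": [0, 0, 0], "spin": 0, "jaw": 0.5}]'

```text
time: 13.05
tool_pos: [0.4878, 0.2574, 0.0538]
tool_rot: [3.141, -0.0, 1.516]
contact_force: [0.0, 0.3, 0.1]
opening: 0.0442
grip_force: 0.0
```

Call:
send_rows --targets '[{"translation": [0, 0, -2], "spin": 0, "jaw": 0.5}, {"translation": [0, 0, -6], "spin": 0, "jaw": 0.5}, {"translation": [0, 0, -11], "spin": 0, "jaw": 0.5}, {"translation": [0, 0, -16], "spin": 0, "jaw": 0.5}, {"translation": [0, 0, -20], "spin": 0, "jaw": 0.5}]'

```text
time: 13.55
tool_pos: [0.488, 0.2574, 0.2569]
tool_rot: [3.139, -0.001, 1.516]
contact_force: [1.1, 0.2, -0.1]
opening: 0.0459
grip_force: 0.0
```

```bash
python3 - <<'E'
from h import *
import time
im,P=cloud('wrist');im,P=cloud('wrist');im,P=cloud('wrist');im,P=cloud('wrist');save(im,"w6");c=im.astype(int)
x,y,z=P[...,0],P[...,1],P[...,2]
win=lambda x0,x1,y0,y1:(x>x0)&(x<x1)&(y>y0)&(y<y1)
for n,a in dict(narrow=(.43,.46,.235,.29),wide=(.52,.56,.22,.28)).items():
    q=P[win(*a)&(z<.06)]; q=q[(q[:,2]>.03)]; print(n,np.median(q,0),np.linalg.lstsq(np.c_[q[:,:2],np.ones(len(q))],q[:,2],rcond=None)[0])
m=win(.38,.68,.17,.34)&(z>.070)&(z<.079)&(c[...,0]-c[...,2]>25); rect(P[m],"rim")
m=win(.40,.60,.19,.32)&(z>.035)&(z<.066)&(abs(c[...,0]-c[...,2])<25); rect(P[comp(m)],"tray")
m=win(.4,.53,.36,.47)&(c[...,0]-c[...,2]>50); rect(P[comp(m)],"stick red")
rect(P[comp(win(.4,.53,.36,.47)&((z>.004)))],"stick z")
a=np.radians
go(.465,.411,.15,90)
E
```

```text
narrow [0.44486    0.26354047 0.04212314] [ 0.00181932 -0.00318647  0.04218904]
wide [0.54015506 0.25111093 0.04210565] [ 0.0013353  -0.00035202  0.04149701]
rim [501.4 255.2] [120.5 202.5] 86.8 z [71.9 74.5 76. ] 2492
tray [501.1 253.1] [107.6 192.8] 86.99 z [41.  42.6 61.1] 11281
stick red [464.5 411.9] [39.9 16.7] 86.23 z [ 7.8  9.1 10.5] 455
stick z [463.6 406.6] [53.1 18. ] 86.72 z [ 6.8  8.9 10.5] 589
at [0.4879 0.2574 0.2545] rpy [ 1.7989e+02 -5.0000e-02  8.6850e+01] shift [15.21 -3.13 10.45] spin -3.15 t 13.8
```

View pics/w6.png

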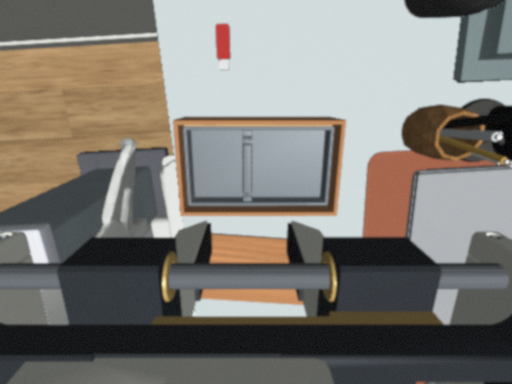

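Tray seated level inside the box (image 180–335, 125–205), and the stick lies at (222,45).

Call:
send_rows --targets '[{"translation": [4, -0.8, 3.5], "spin": 0, "jaw": 0.5}, {"translation": [8, -1.6, 7], "spin": 0, "jaw": 0.5}, {"translation": [11, -2.4, 10], "spin": 0, "jaw": 0.5}, {"translation": [15.3, -3.2, 13], "spin": 0, "jaw": 0.5}, {"translation": [15.3, -3.2, 17], "spin": 0, "jaw": 0.5}]'

```text
time: 14.25
tool_pos: [0.4628, 0.4159, 0.0817]
tool_rot: [3.141, -0.002, 1.519]
contact_force: [0.9, -0.1, 0.2]
opening: 0.046
grip_force: 0.0
```

Call:
send_rows --targets '[{"translation": [0, 0, 1], "spin": 0, "jaw": 0.5}, {"translation": [0, 0, 2], "spin": 0, "jaw": 0.5}, {"translation": [0, 0, 2], "spin": 0, "jaw": 0.5}, {"translation": [0, 0, 2], "spin": 0, "jaw": 0.5}, {"translation": [0, 0, 2], "spin": 0, "jaw": 0.5}]'

```text
time: 14.75
tool_pos: [0.4654, 0.4118, 0.0657]
tool_rot: [3.139, -0.002, 1.515]
contact_force: [0.2, -0.2, 0.6]
opening: 0.046
grip_force: 0.0
```

```bash
python3 - <<'E'
from h import *
go(.4645,.412,.003,87)
E
```

```text
at [0.4654 0.4118 0.0657] rpy [ 1.7985e+02 -1.1000e-01  8.6790e+01] shift [ 0.01 -0.09  6.27] spin -0.21 t 14.8
```

Call:
send_rows --targets '[{"translation": [0, -0.1, 2], "spin": 0, "jaw": 0.4}, {"translation": [0, -0.1, 4], "spin": 0, "jaw": 0.4}, {"translation": [0, -0.1, 5.4], "spin": 0, "jaw": 0.4}, {"translation": [0, -0.1, 6], "spin": 0, "jaw": 0.4}, {"translation": [0, -0.1, 6.2], "spin": 0, "jaw": 0.4}]'

```text
time: 15.25
tool_pos: [0.4634, 0.4119, 0.0017]
tool_rot: [3.142, -0.0, 1.516]
contact_force: [-0.2, -0.5, -0.8]
opening: 0.0367
grip_force: 0.0
```

Call:
send_rows --targets '[{"translation": [0, 0, 0], "spin": 0, "jaw": 0.1}, {"translation": [0, 0, 0], "spin": 0, "jaw": 0.1}, {"translation": [0, 0, 0], "spin": 0, "jaw": 0.1}, {"translation": [0, 0, 0], "spin": 0, "jaw": 0.1}, {"translation": [0, 0, 0], "spin": 0, "jaw": 0.1}]' --force 15

```text
time: 15.75
tool_pos: [0.4637, 0.4123, 0.0025]
tool_rot: [3.14, -0.001, 1.516]
contact_force: [0.1, -0.5, 4.0]
opening: 0.0174
grip_force: 15.0
```

```bash
python3 - <<'E'
from h import *
print(monitor.observe()["opening"],monitor.observe()["grip_force"])
# narrow compartment centre: tray y=+53, toward -x
a=np.radians(-3.14); ax=np.array([np.cos(a),np.sin(a)]); up=np.array([-np.sin(a),np.cos(a)])
c=np.array([.501,.2555])-.053*ax; t=c+.006*up
print(c,t); s=monitor.observe(); s=dict(tool_pos=s["tool_pos"]+[0,0,.13],tool_rot=s["tool_rot"],time=0)
go(*t,.13,86.86,s)
E
```

```text
0.017415212386527643 15.00137910246849
[0.44807957 0.25840312] [0.44840823 0.26439412]
at [0.4637 0.4123 0.1325] rpy [ 1.7993e+02 -6.0000e-02  8.6850e+01] shift [-14.85  -0.71   0.25] spin -0.01 t 0
```

Call:
send_rows --targets '[{"translation": [0, 0, -2], "spin": 0, "jaw": 0.1}, {"translation": [0, 0, -6], "spin": 0, "jaw": 0.1}, {"translation": [0, 0, -10], "spin": 0, "jaw": 0.1}, {"translation": [-2, 0, -13], "spin": 0, "jaw": 0.1}, {"translation": [-6, 0, -13], "spin": 0, "jaw": 0.1}]'

```text
time: 16.25
tool_pos: [0.4621, 0.3546, 0.1364]
tool_rot: [3.133, -0.006, 1.519]
contact_force: [0.7, -0.1, 0.2]
opening: 0.0176
grip_force: 15.0
```

Call:
send_rows --targets '[{"translation": [-4, -0.3, 0], "spin": 0, "jaw": 0.1}, {"translation": [-7, -0.7, 0], "spin": 0, "jaw": 0.1}, {"translation": [-8.8, -0.7, 2], "spin": 0, "jaw": 0.1}, {"translation": [-8.8, -0.7, 4], "spin": 0, "jaw": 0.1}, {"translation": [-8.8, -0.7, 4], "spin": 0, "jaw": 0.1}]'

```text
time: 16.75
tool_pos: [0.4466, 0.2633, 0.0899]
tool_rot: [-3.137, 0.002, 1.515]
contact_force: [-0.1, -0.8, 0.1]
opening: 0.0179
grip_force: 15.0
```

```bash
python3 - <<'E'
from h import *
im,P=cloud('wrist');im,P=cloud('wrist');save(im,"w7")
print(monitor.observe()["opening"],monitor.observe()["grip_force"])
go(.4484,.2644,.0445,86.86)
E
```

```text
0.017851835289099095 14.999977201223373
at [0.4482 0.2647 0.092 ] rpy [-179.98   -0.     86.85] shift [-0.03  0.03  4.75] spin -0.01 t 16.9
```

View pics/w7.png

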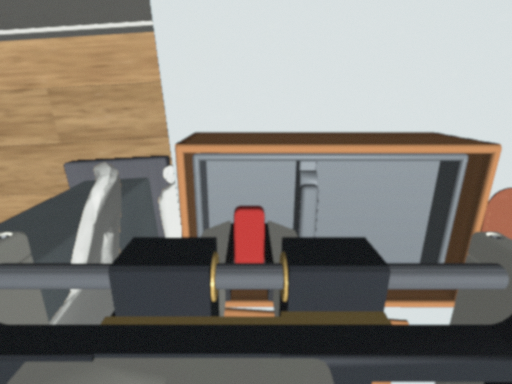

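The stick is held level over the narrow compartment (red body at 250,235), clear of the bar at column 308.

Call:
send_rows --targets '[{"translation": [0, 0, 1.5], "spin": 0, "jaw": 0.1}, {"translation": [0, 0, 3], "spin": 0, "jaw": 0.1}, {"translation": [0, 0, 4], "spin": 0, "jaw": 0.1}, {"translation": [0, 0, 4.5], "spin": 0, "jaw": 0.1}, {"translation": [0, 0, 4.7], "spin": 0, "jaw": 0.1}]'

```text
time: 17.35
tool_pos: [0.4482, 0.2648, 0.0447]
tool_rot: [3.141, -0.0, 1.516]
contact_force: [0.2, -0.4, 0.3]
opening: 0.0174
grip_force: 15.0
```

Call:
send_rows --targets '[{"translation": [0, 0, 0], "spin": 0, "jaw": 0.1}, {"translation": [0, 0, 0], "spin": 0, "jaw": 0.25}, {"translation": [0, 0, 0], "spin": 0, "jaw": 0.25}, {"translation": [0, 0, 0], "spin": 0, "jaw": 0.25}, {"translation": [0, 0, 0], "spin": 0, "jaw": 0.25}]'

```text
time: 17.85
tool_pos: [0.4482, 0.2646, 0.0449]
tool_rot: [3.141, -0.0, 1.516]
contact_force: [-1.5, 0.1, 0.8]
opening: 0.0227
grip_force: 0.0
```

Call:
send_rows --targets '[{"translation": [0, 0, -2], "spin": 0, "jaw": 0.25}, {"translation": [0, 0, -6], "spin": 0, "jaw": 0.3}, {"translation": [0, 0, -11], "spin": 0, "jaw": 0.5}, {"translation": [0, 0, -16], "spin": 0, "jaw": 0.6}, {"translation": [0, 0, -18], "spin": 0, "jaw": 0.7}]'

```text
time: 18.35
tool_pos: [0.4497, 0.2652, 0.23]
tool_rot: [3.134, -0.004, 1.516]
contact_force: [0.2, 0.5, 0.6]
opening: 0.047
grip_force: 0.0
```

```bash
python3 - <<'E'
from h import *
for i in range(4): im,P=cloud('wrist')
save(im,"w8");c=im.astype(int)
x,y,z=P[...,0],P[...,1],P[...,2]
win=lambda x0,x1,y0,y1:(x>x0)&(x<x1)&(y>y0)&(y<y1)
m=win(.4,.53,.2,.32)&(c[...,0]-c[...,2]>60)&(z<.06)&(z>.035); rect(P[comp(m)],"stick red")
go(.615,-.328,.2,90)
D=np.load("top0.npz");im,P=D["im"],D["P"]; c=im.astype(int)
x,y,z=P[...,0],P[...,1],P[...,2]
rect(P[comp(win(.57,.66,-.38,-.28)&(z>.004))],"case top")
E
```

```text
stick red [448.1 265.2] [40.1 15.9] 86.88 z [49.2 50.3 51.5] 451
at [0.4478 0.2644 0.2244] rpy [-179.99    0.     86.85] shift [-58.23  19.95   2.44] spin -3.15 t 18.6
case top [ 614.3 -326.7] [52.4 38.4] 79.47 z [ 5.1  8.9 13.3] 242
```

Call:
send_rows --targets '[{"translation": [-4.6, 1.6, 0], "spin": 0, "jaw": 0.7}, {"translation": [-9.2, 3.2, 0], "spin": 0, "jaw": 0.7}, {"translation": [-13.8, 4.8, 0], "spin": 0, "jaw": 0.7}, {"translation": [-18.4, 6.4, 0], "spin": 0, "jaw": 0.7}, {"translation": [-23, 8, 0], "spin": 0, "jaw": 0.7}]'

```text
time: 19.05
tool_pos: [0.5146, 0.0287, 0.2226]
tool_rot: [-3.138, -0.0, 1.516]
contact_force: [0.2, 0.1, 0.9]
opening: 0.0643
grip_force: 0.0
```

Call:
send_rows --targets '[{"translation": [-4.6, 1.6, 0], "spin": 0, "jaw": 0.7}, {"translation": [-9.2, 3.2, 0], "spin": 0, "jaw": 0.7}, {"translation": [-13.8, 4.8, 0], "spin": 0, "jaw": 0.7}, {"translation": [-18.4, 6.4, 0], "spin": 0, "jaw": 0.7}, {"translation": [-22, 7, 0], "spin": 0, "jaw": 0.7}]'

```text
time: 19.55
tool_pos: [0.5728, -0.1956, 0.2218]
tool_rot: [-3.138, -0.001, 1.515]
contact_force: [0.1, 0.5, 0.0]
opening: 0.0643
grip_force: 0.0
```

Call:
send_rows --targets '[{"translation": [0, 0, 0], "spin": 3, "jaw": 0.7}, {"translation": [0, 0, 0], "spin": 7.4, "jaw": 0.7}, {"translation": [0, 0, 0], "spin": 7.4, "jaw": 0.7}, {"translation": [0, 0, 0], "spin": 7.4, "jaw": 0.7}, {"translation": [0, 0, 0], "spin": 7.4, "jaw": 0.7}]'

```text
time: 20.05
tool_pos: [0.5729, -0.1926, 0.2239]
tool_rot: [-3.14, -0.0, 1.389]
contact_force: [0.2, 0.5, 1.2]
opening: 0.0638
grip_force: 0.0
```

```bash
python3 - <<'E'
from h import *
im,P=cloud('wrist');np.savez("w9.npz",im=im,P=P);save(im,"w9");c=im.astype(int)
x,y,z=P[...,0],P[...,1],P[...,2]
win=lambda x0,x1,y0,y1:(x>x0)&(x<x1)&(y>y0)&(y<y1)
m=win(.56,.67,-.38,-.28)&(z>.005)&(z<.02)
rect(P[comp(m)],"case")
go(.615,-.328,.07,79.5)
E
```

```text
case [ 613.  -326.7] [52.3 32.6] 81.51 z [ 8.7 10.7 12. ] 650
at [ 0.573  -0.1926  0.2242] rpy [-1.7995e+02 -2.0000e-02  7.9550e+01] shift [-12.55   6.58  15.42] spin 0.05 t 20.1
```

View pics/w9.png

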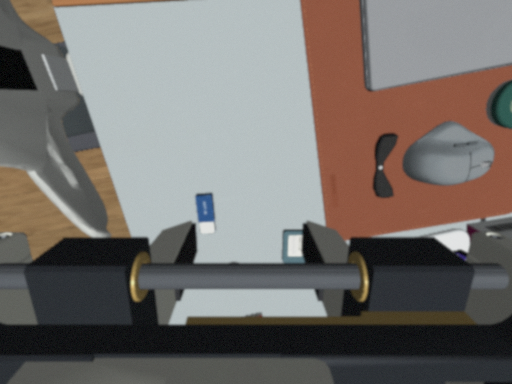

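The eraser is at (205,213) and the case at (293,245), partly behind the right finger; position agrees with the top view.

Call:
send_rows --targets '[{"translation": [-3.1, 1.6, 3], "spin": 0, "jaw": 0.7}, {"translation": [-6.2, 3.2, 6], "spin": 0, "jaw": 0.7}, {"translation": [-9.3, 4.8, 9], "spin": 0, "jaw": 0.7}, {"translation": [-12.4, 6.4, 12], "spin": 0, "jaw": 0.7}, {"translation": [-12.4, 6.4, 15], "spin": 0, "jaw": 0.7}]'

```text
time: 20.6
tool_pos: [0.6137, -0.3309, 0.073]
tool_rot: [3.14, 0.002, 1.385]
contact_force: [-0.4, 0.4, 0.7]
opening: 0.0641
grip_force: 0.0
```

Call:
send_rows --targets '[{"translation": [0, 0, 0], "spin": 0, "jaw": 0.7}, {"translation": [0, 0, 0], "spin": 0, "jaw": 0.7}, {"translation": [0, 0, 0], "spin": 0, "jaw": 0.7}, {"translation": [0, 0, 0], "spin": 0, "jaw": 0.7}, {"translation": [0, 0, 0], "spin": 0, "jaw": 0.7}]'

```text
time: 21.1
tool_pos: [0.6141, -0.3265, 0.0766]
tool_rot: [3.139, 0.001, 1.387]
contact_force: [0.9, -0.3, 0.5]
opening: 0.0642
grip_force: 0.0
```

```bash
python3 - <<'E'
from h import *
im,P=cloud('top')
go(.614,-.327,.0035,79.7)
E
```

```text
at [ 0.6139 -0.3265  0.0762] rpy [1.7988e+02 4.0000e-02 7.9490e+01] shift [-0.05  0.02  7.27] spin -0.21 t 21.1
```

Call:
send_rows --targets '[{"translation": [0, 0, 2.5], "spin": 0, "jaw": 0.7}, {"translation": [0, 0, 5], "spin": 0, "jaw": 0.7}, {"translation": [0, 0, 6.4], "spin": 0, "jaw": 0.7}, {"translation": [0, 0, 7], "spin": 0, "jaw": 0.7}, {"translation": [0, 0, 7.2], "spin": 0, "jaw": 0.7}]'

```text
time: 21.65
tool_pos: [0.6134, -0.3266, 0.0025]
tool_rot: [-3.141, -0.0, 1.387]
contact_force: [-0.1, 0.8, 0.3]
opening: 0.0645
grip_force: 0.0
```

Call:
send_rows --targets '[{"translation": [0, 0, 0], "spin": 0, "jaw": 0.3}, {"translation": [0, 0, 0], "spin": 0, "jaw": 0.3}, {"translation": [0, 0, 0], "spin": 0, "jaw": 0.3}, {"translation": [0, 0, 0], "spin": 0, "jaw": 0.3}, {"translation": [0, 0, 0], "spin": 0, "jaw": 0.3}]' --force 15

```text
time: 22.15
tool_pos: [0.6137, -0.3269, 0.0034]
tool_rot: [3.14, 0.0, 1.387]
contact_force: [0.2, 0.1, 2.6]
opening: 0.0358
grip_force: 15.0
```

Call:
send_rows --targets '[{"translation": [0, 0, 0], "spin": 0, "jaw": 0.3}, {"translation": [0, 0, -2], "spin": 0, "jaw": 0.3}, {"translation": [0, 0, -6], "spin": 0, "jaw": 0.3}, {"translation": [0, 0, -10], "spin": 0, "jaw": 0.3}, {"translation": [0, 0, -14], "spin": 0, "jaw": 0.3}]'

```text
time: 22.65
tool_pos: [0.613, -0.3264, 0.1437]
tool_rot: [-3.141, -0.001, 1.387]
contact_force: [-0.4, 0.7, -0.2]
opening: 0.0359
grip_force: 15.0
```

```bash
python3 - <<'E'
from h import *
# wide compartment centre: tray y=-39, toward +x
a=np.radians(-3.14); ax=np.array([np.cos(a),np.sin(a)])
c=np.array([.501,.2555])+.039*ax; print(c)
go(*c,.15,86.86)
E
```

```text
[0.53994145 0.25336374]
at [ 0.613  -0.3264  0.1437] rpy [-1.7994e+02 -3.0000e-02  7.9450e+01] shift [ 55.66 -17.8   -0.63] spin -7.41 t 22.6
```

Call:
send_rows --targets '[{"translation": [4, -1.3, -0.5], "spin": 0, "jaw": 0.3}, {"translation": [8.5, -2.7, -1], "spin": 0, "jaw": 0.3}, {"translation": [13, -4.2, -1], "spin": 0, "jaw": 0.3}, {"translation": [17.5, -5.6, -1], "spin": 0, "jaw": 0.3}, {"translation": [22, -7, -1], "spin": 0, "jaw": 0.3}]'

```text
time: 23.15
tool_pos: [0.5841, -0.0958, 0.1527]
tool_rot: [-3.141, -0.0, 1.386]
contact_force: [0.4, 0.6, -0.7]
opening: 0.0357
grip_force: 15.0
```

Call:
send_rows --targets '[{"translation": [4.5, -1.4, 0], "spin": 0, "jaw": 0.3}, {"translation": [9, -2.9, 0], "spin": 0, "jaw": 0.3}, {"translation": [13.5, -4.3, 0], "spin": 0, "jaw": 0.3}, {"translation": [18, -5.8, 0], "spin": 0, "jaw": 0.3}, {"translation": [22, -7, 0], "spin": 0, "jaw": 0.3}]'

```text
time: 23.65
tool_pos: [0.5554, 0.1337, 0.1527]
tool_rot: [-3.141, -0.0, 1.387]
contact_force: [1.1, 0.7, 0.3]
opening: 0.0361
grip_force: 15.0
```

Call:
send_rows --targets '[{"translation": [4, -1.3, 0], "spin": -3, "jaw": 0.3}, {"translation": [8, -2.5, 0], "spin": -6, "jaw": 0.3}, {"translation": [11.6, -3.8, 0], "spin": -7.4, "jaw": 0.3}, {"translation": [11.6, -3.8, 0], "spin": -7.4, "jaw": 0.3}, {"translation": [11.6, -3.8, 0], "spin": -7.4, "jaw": 0.3}]'

```text
time: 24.15
tool_pos: [0.5396, 0.2531, 0.1524]
tool_rot: [-3.141, 0.001, 1.518]
contact_force: [0.9, -0.3, 0.2]
opening: 0.0357
grip_force: 15.0
```

```bash
python3 - <<'E'
from h import *
im,P=cloud('top')
print(monitor.observe()["opening"])
go(.54,.2534,.0455,86.86)
E
```

```text
0.03551709171563944
at [0.54   0.2522 0.1525] rpy [-1.7998e+02  3.0000e-02  8.6870e+01] shift [ 0.12 -0.   10.7 ] spin 0.01 t 24.2
```

Call:
send_rows --targets '[{"translation": [0.1, 0, 3], "spin": 0, "jaw": 0.3}, {"translation": [0.1, 0, 6.5], "spin": 0, "jaw": 0.3}, {"translation": [0.1, 0, 9], "spin": 0, "jaw": 0.3}, {"translation": [0.1, 0, 10.2], "spin": 0, "jaw": 0.3}, {"translation": [0.1, 0, 10.6], "spin": 0, "jaw": 0.3}]'

```text
time: 24.7
tool_pos: [0.54, 0.2522, 0.0457]
tool_rot: [-3.14, 0.001, 1.514]
contact_force: [-0.5, 0.0, -0.4]
opening: 0.0357
grip_force: 15.0
```

Call:
send_rows --targets '[{"translation": [0, 0, 0], "spin": 0, "jaw": 0.3}, {"translation": [0, 0, 0.1], "spin": 0, "jaw": 0.46}, {"translation": [0, 0, 0.1], "spin": 0, "jaw": 0.46}, {"translation": [0, 0, 0.1], "spin": 0, "jaw": 0.46}, {"translation": [0, 0, 0.1], "spin": 0, "jaw": 0.46}]'

```text
time: 25.2
tool_pos: [0.5405, 0.2537, 0.0463]
tool_rot: [3.141, -0.0, 1.516]
contact_force: [-0.3, 0.6, 0.5]
opening: 0.042
grip_force: 0.0
```

Call:
send_rows --targets '[{"translation": [0, 0, -2], "spin": 0, "jaw": 0.46}, {"translation": [0, 0, -6], "spin": 0, "jaw": 0.46}, {"translation": [0, 0, -11], "spin": 0, "jaw": 0.46}, {"translation": [0, 0, -16], "spin": 0, "jaw": 0.46}, {"translation": [0, 0, -19], "spin": 0, "jaw": 0.46}]'

```text
time: 25.7
tool_pos: [0.5411, 0.254, 0.2405]
tool_rot: [3.136, -0.002, 1.516]
contact_force: [0.3, -0.0, -0.8]
opening: 0.0423
grip_force: 0.0
```

```bash
python3 - <<'E'
from h import *
for i in range(4): im,P=cloud('wrist')
save(im,"w10");np.savez("w10.npz",im=im,P=P)
x,y,z=P[...,0],P[...,1],P[...,2]
win=lambda x0,x1,y0,y1:(x>x0)&(x<x1)&(y>y0)&(y<y1)
rect(P[comp(win(.505,.575,.22,.29)&(z>.0475)&(z<.058))],"case")
# lid grasp: bar centre; yaw = long-axis angle -7.9 +180 => tool y across lid x
go(.4916,.0739,.2,172.1)
E
```

```text
case [540.7 253.1] [52.5 35.5] 86.08 z [50.2 51.6 52.9] 1186
at [0.5401 0.2536 0.2362] rpy [ 1.7994e+02 -3.0000e-02  8.6860e+01] shift [-18.21  -3.86   3.62] spin -85.24 t 25.9
```

View pics/w10.png

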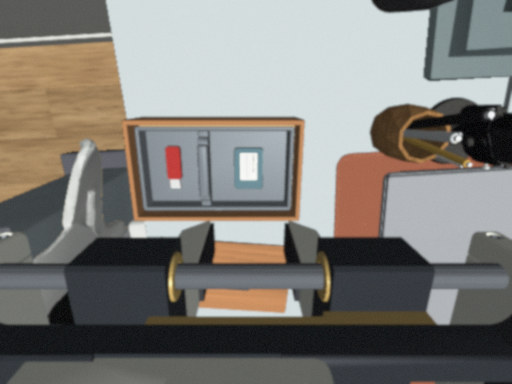

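Stick (175,165) and case (248,167) lie flat in their compartments. Next, the lid.

Call:
send_rows --targets '[{"translation": [-3.7, -0.8, 0], "spin": -8, "jaw": 0.5}, {"translation": [-7.4, -1.6, 0], "spin": -16, "jaw": 0.5}, {"translation": [-11, -2.4, 0], "spin": -24, "jaw": 0.5}, {"translation": [-14.7, -3.2, 0], "spin": -32, "jaw": 0.5}, {"translation": [-18.2, -3.9, 0], "spin": -40, "jaw": 0.5}]'

```text
time: 26.4
tool_pos: [0.4896, 0.0726, 0.2337]
tool_rot: [-3.138, -0.002, 2.22]
contact_force: [0.0, 0.3, 0.4]
opening: 0.0461
grip_force: 0.0
```

Call:
send_rows --targets '[{"translation": [0, 0, 0], "spin": -8, "jaw": 0.5}, {"translation": [0, 0, 0], "spin": -16, "jaw": 0.5}, {"translation": [0, 0, 0], "spin": -24, "jaw": 0.5}, {"translation": [0, 0, 0], "spin": -32, "jaw": 0.5}, {"translation": [0, 0, 0], "spin": -40, "jaw": 0.5}]'

```text
time: 26.9
tool_pos: [0.4902, 0.0739, 0.2337]
tool_rot: [-3.141, -0.004, 2.918]
contact_force: [0.3, -0.0, 0.2]
opening: 0.046
grip_force: 0.0
```

Call:
send_rows --targets '[{"translation": [0, 0, 1], "spin": -5.3, "jaw": 0.5}, {"translation": [0, 0, 2], "spin": -5.3, "jaw": 0.5}, {"translation": [0, 0, 2], "spin": -5.3, "jaw": 0.5}, {"translation": [0, 0, 2], "spin": -5.3, "jaw": 0.5}, {"translation": [0, 0, 2], "spin": -5.3, "jaw": 0.5}]'

```text
time: 27.4
tool_pos: [0.4913, 0.074, 0.2157]
tool_rot: [3.142, -0.0, 3.003]
contact_force: [1.0, 0.8, -0.2]
opening: 0.0458
grip_force: 0.0
```

```bash
python3 - <<'E'
from h import *
im,P=cloud('wrist')
save(im,"w11");np.savez("w11.npz",im=im,P=P)
x,y,z=P[...,0],P[...,1],P[...,2]
win=lambda x0,x1,y0,y1:(x>x0)&(x<x1)&(y>y0)&(y<y1)
rect(P[comp(win(.42,.58,.02,.13)&(z>.028)&(z<.045))],"bar")
rect(P[comp(win(.35,.64,-.01,.165)&(z>.007)&(z<.025))],"board")
go(.4916,.0739,.016,172.1)
E
```

```text
bar [493.   72.5] [13.9 76.9] 82.11 z [31.  34.5 36. ] 723
board [493.4  72.3] [121.3 200.9] 82.14 z [11.7 13.  14.2] 13362
at [0.4914 0.074  0.2159] rpy [1.7999e+02 2.0000e-02 1.7210e+02] shift [-0.02 -0.   19.99] spin 0.0 t 27.4
```

Call:
send_rows --targets '[{"translation": [-0.2, -0.1, 4], "spin": 0, "jaw": 0.5}, {"translation": [-0.2, -0.1, 8], "spin": 0, "jaw": 0.5}, {"translation": [-0.2, -0.1, 12], "spin": 0, "jaw": 0.5}, {"translation": [-0.2, -0.1, 15], "spin": 0, "jaw": 0.5}, {"translation": [-0.2, -0.1, 17], "spin": 0, "jaw": 0.5}]'

```text
time: 27.95
tool_pos: [0.4923, 0.0727, 0.0439]
tool_rot: [-3.141, -0.002, 3.004]
contact_force: [0.4, 0.1, 0.0]
opening: 0.046
grip_force: 0.0
```

Call:
send_rows --targets '[{"translation": [0, 0, 1], "spin": 0, "jaw": 0.4}, {"translation": [0, 0, 2], "spin": 0, "jaw": 0.4}, {"translation": [0, 0, 2.7], "spin": 0, "jaw": 0.4}, {"translation": [0, 0, 3], "spin": 0, "jaw": 0.4}, {"translation": [0, 0, 3], "spin": 0, "jaw": 0.4}]'

```text
time: 28.45
tool_pos: [0.4933, 0.0727, 0.0159]
tool_rot: [3.141, 0.001, 3.005]
contact_force: [-0.2, -0.8, -0.1]
opening: 0.0367
grip_force: 0.0
```

Call:
send_rows --targets '[{"translation": [0, 0, 0], "spin": 0, "jaw": 0.05}, {"translation": [0, 0, 0], "spin": 0, "jaw": 0.05}, {"translation": [0, 0, 0], "spin": 0, "jaw": 0.05}, {"translation": [0, 0, 0], "spin": 0, "jaw": 0.05}, {"translation": [0, 0, 0], "spin": 0, "jaw": 0.05}]' --force 40

```text
time: 28.95
tool_pos: [0.4933, 0.0727, 0.016]
tool_rot: [3.141, 0.001, 3.005]
contact_force: [-0.5, 0.3, 3.7]
opening: 0.0135
grip_force: 40.0
```

Call:
send_rows --targets '[{"translation": [0, 0, 0], "spin": 0, "jaw": 0.05}, {"translation": [0, 0, -1], "spin": 0, "jaw": 0.05}, {"translation": [0, 0, -4], "spin": 0, "jaw": 0.05}, {"translation": [0, 0, -8], "spin": 0, "jaw": 0.05}, {"translation": [0, 0, -12], "spin": 0, "jaw": 0.05}]'

```text
time: 29.45
tool_pos: [0.4922, 0.0727, 0.1369]
tool_rot: [-3.141, -0.002, 3.005]
contact_force: [0.6, 0.9, -3.2]
opening: 0.0139
grip_force: 40.0
```

```bash
python3 - <<'E'
from h import *
im,P=cloud('top')
go(.501,.2555,.15,176.86)
E
```

```text
at [0.4959 0.0728 0.1436] rpy [179.93   0.53 172.16] shift [ 1.99 18.17 -0.64] spin -4.7 t 29.5
```

Call:
send_rows --targets '[{"translation": [0.3, 3.5, -1], "spin": -1, "jaw": 0.05}, {"translation": [0.8, 7.5, -1], "spin": -2, "jaw": 0.05}, {"translation": [1.2, 11.5, -1], "spin": -3, "jaw": 0.05}, {"translation": [1.6, 15, -1], "spin": -4, "jaw": 0.05}, {"translation": [1.8, 18.2, -1], "spin": -4.7, "jaw": 0.05}]'

```text
time: 30.0
tool_pos: [0.4994, 0.2571, 0.1457]
tool_rot: [-3.141, -0.001, 3.088]
contact_force: [0.3, -0.2, -1.7]
opening: 0.0136
grip_force: 40.0
```

Call:
send_rows --targets '[{"translation": [0, 0, 1], "spin": 0, "jaw": 0.05}, {"translation": [0, 0, 2], "spin": 0, "jaw": 0.05}, {"translation": [0, 0, 2], "spin": 0, "jaw": 0.05}, {"translation": [0, 0, 2], "spin": 0, "jaw": 0.05}, {"translation": [0, 0, 2], "spin": 0, "jaw": 0.05}]'

```text
time: 30.5
tool_pos: [0.5005, 0.2546, 0.126]
tool_rot: [3.141, 0.0, 3.085]
contact_force: [-0.3, -0.0, -2.6]
opening: 0.0139
grip_force: 40.0
```

```bash
python3 - <<'E'
from h import *
s=monitor.observe(); h=s["tool_pos"][2]
win=lambda x0,x1,y0,y1:(x>x0)&(x<x1)&(y>y0)&(y<y1)
for n in("wrist","top"):
    im,P=cloud(n); save(im,"L_"+n)
    x,y,z=P[...,0],P[...,1],P[...,2]; c=im.astype(int)
    m=comp(win(.36,.64,.17,.345)&(z>h-.018)&(z<h+.006)&(c[...,0]-c[...,2]>25)); q=P[m]; rect(q,"lid "+n)
    print(np.linalg.lstsq(np.c_[q[:,:2]-[.5,.255],np.ones(len(q))],q[:,2],rcond=None)[0])
    rect(P[win(.36,.64,.17,.345)&(z>.068)&(z<.08)],"rim "+n)
go(.501,.2555,.084,176.86)
E
```

```text
lid wrist [451.1 258.1] [120.9 102.5] 86.79 z [122.  123.  124.1] 34810
[-0.00043138 -0.00111316  0.12299842]Traceback (most recent call last):
  File "<stdin>", line 9, in <module>
  File "h.py", line 26, in rect
    print(n,np.round(rc[0],1),np.round(rc[1],1),round(rc[2],2),"z",np.round(np.percentile(q[:,2]*1000,[5,50,95]),1),len(q))
                                                                            ~~~~~~~~~~~~~^^^^^^^^^^^^^^^^^^^^^^^
    return _quantile_unchecked(
        a, q, axis, out, overwrite_input, method, keepdims, weights)
    return _ureduce(a,
                    func=_quantile_ureduce_func,
    ...<5 lines>...
                    overwrite_input=overwrite_input,
                    method=method)
    r = func(a, **kwargs)
    result = _quantile(arr,
                       quantiles=q,
    ...<2 lines>...
                       out=out,
                       weights=wgt)
    slices_having_nans = np.isnan(arr[-1, ...])
                                  ~~~^^^^^^^^^
IndexError: index -1 is out of bounds for axis 0 with size 0
```

View pics/L_wrist.png

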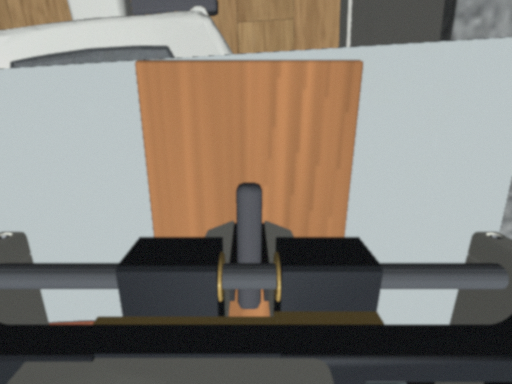

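The lid is level and centred over the box (board edges at columns 137–362), so I lower it.

Call:
send_rows --targets '[{"translation": [0, 0, 1], "spin": 0, "jaw": 0.05}, {"translation": [0, 0, 2], "spin": 0, "jaw": 0.05}, {"translation": [0, 0, 2.7], "spin": 0, "jaw": 0.05}, {"translation": [0, 0, 3.2], "spin": 0, "jaw": 0.05}, {"translation": [0, 0, 3.5], "spin": 0, "jaw": 0.05}]'

```text
time: 31.05
tool_pos: [0.4998, 0.2554, 0.0899]
tool_rot: [-3.141, -0.001, 3.087]
contact_force: [-0.7, -0.6, -2.4]
opening: 0.0136
grip_force: 40.0
```

Call:
send_rows --targets '[{"translation": [0, 0, 0.2], "spin": 0, "jaw": 0.05}, {"translation": [0, 0, 0.4], "spin": 0, "jaw": 0.05}, {"translation": [0, 0, 0.6], "spin": 0, "jaw": 0.05}, {"translation": [0, 0, 0.7], "spin": 0, "jaw": 0.05}, {"translation": [0, 0, 0.7], "spin": 0, "jaw": 0.05}]'

```text
time: 31.55
tool_pos: [0.5002, 0.2555, 0.0842]
tool_rot: [3.141, 0.0, 3.087]
contact_force: [-1.2, -0.8, -0.1]
opening: 0.0136
grip_force: 40.0
```

```bash
python3 - <<'E'
from h import *
go(.501,.2555,.084,176.86)
E
```

```text
at [0.5002 0.2555 0.0842] rpy [1.7999e+02 3.0000e-02 1.7686e+02] shift [-0.08  0.    0.02] spin -0.0 t 31.6
```

Call:
send_rows --targets '[{"translation": [0, 0, 0.1], "spin": 0, "jaw": 0.05}, {"translation": [0, 0, 0.1], "spin": 0, "jaw": 0.4}, {"translation": [0, 0, 0.1], "spin": 0, "jaw": 0.4}, {"translation": [0, 0, 0.1], "spin": 0, "jaw": 0.4}, {"translation": [0, 0, 0.1], "spin": 0, "jaw": 0.4}]'

```text
time: 32.05
tool_pos: [0.5002, 0.2555, 0.0826]
tool_rot: [3.141, 0.0, 3.087]
contact_force: [-0.2, 0.3, 0.4]
opening: 0.0358
grip_force: 0.0
```

Call:
send_rows --targets '[{"translation": [0, 0, -1], "spin": 0, "jaw": 0.4}, {"translation": [0, 0, -4], "spin": 0, "jaw": 0.4}, {"translation": [0, 0, -8], "spin": 0, "jaw": 0.4}, {"translation": [0, 0, -12], "spin": 0, "jaw": 0.4}, {"translation": [0, 0, -15], "spin": 0, "jaw": 0.4}]'

```text
time: 32.55
tool_pos: [0.5006, 0.2556, 0.2362]
tool_rot: [3.14, 0.003, 3.087]
contact_force: [-0.2, 0.1, 0.2]
opening: 0.0367
grip_force: 0.0
```

Call:
send_rows --targets '[{"translation": [0, -5, -1], "spin": 0, "jaw": 0.4}, {"translation": [0, -10, -1], "spin": 0, "jaw": 0.4}, {"translation": [0, -15, -1], "spin": 0, "jaw": 0.4}, {"translation": [0, -20, -1], "spin": 0, "jaw": 0.4}, {"translation": [0, -22, -1], "spin": 0, "jaw": 0.4}]'

```text
time: 33.05
tool_pos: [0.4876, 0.0323, 0.2436]
tool_rot: [-3.141, 0.001, 3.084]
contact_force: [-0.2, 0.8, 0.4]
opening: 0.0364
grip_force: 0.0
```

```bash
python3 - <<'E'
from h import *
win=lambda x0,x1,y0,y1:(x>x0)&(x<x1)&(y>y0)&(y<y1)
im,P=cloud("top"); im,P=cloud("top"); save(cv2.resize(im[140:270,60:440],(798,273),interpolation=3),"final")
x,y,z=P[...,0],P[...,1],P[...,2]; c=im.astype(int)
m=comp(win(.36,.64,.17,.345)&(z>.06)&(z<.088)); q=P[m]; rect(q,"lid")
print(np.linalg.lstsq(np.c_[q[:,:2]-[.5,.255],np.ones(len(q))],q[:,2],rcond=None)[0])
rect(P[comp(win(.47,.57,-.40,-.32)&(z>.004))],"candle")
rect(P[comp(win(.47,.55,-.29,-.2)&(z>.004))],"eraser")
D=np.load("top0.npz");P=D["P"];x,y,z=P[...,0],P[...,1],P[...,2]
rect(P[comp(win(.47,.57,-.40,-.32)&(z>.004))],"candle0")
rect(P[comp(win(.47,.55,-.29,-.2)&(z>.004))],"eraser0")
print(monitor.observe()["time"])
E
```

```text
lid [500.  256.3] [122.9 203.8] 86.91 z [75.  79.4 83.3] 3633
[-0.00107868  0.01047706  0.07921367]
candle [ 517.8 -357.3] [35.5 39.7] 6.94 z [ 4.7  7.9 14.5] 145
eraser [ 497.  -252.3] [58.7 23. ] 83.39 z [ 6.2 10.7 15. ] 185
candle0 [ 517.2 -356.6] [38.2 38.6] 80.61 z [ 4.3  7.9 16.5] 149
eraser0 [ 498.5 -252. ] [58.1 27.1] 82.53 z [ 6.8 10.9 14.6] 187
33.15
```

View pics/final.png

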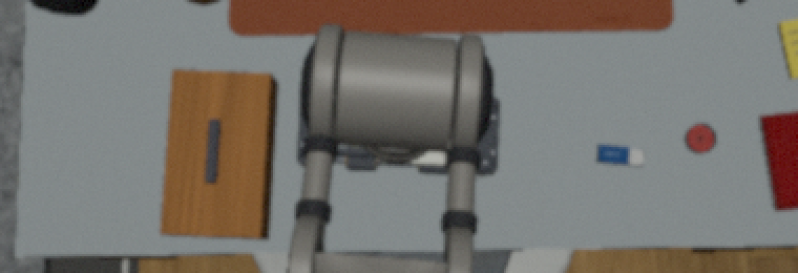

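The lid sits squarely on the box (165–272, 72–235); candle and eraser are unmoved. I check the 0.6° slope reading against the camera's own bias.

```bash
python3 - <<'E'
from h import *
win=lambda x0,x1,y0,y1:(x>x0)&(x<x1)&(y>y0)&(y<y1)
def sl(n,q):
    c=q.mean(0); print(n,len(q),np.round(np.linalg.lstsq(np.c_[q[:,:2]-c[:2],np.ones(len(q))],q[:,2],rcond=None)[0],4))
D=np.load("top0.npz");P=D["P"];x,y,z=P[...,0],P[...,1],P[...,2]
sl("lid0",P[win(.41,.57,.03,.12)&(z>.003)&(z<.02)]); sl("desk0",P[win(.41,.6,.36,.47)&(abs(z)<.006)])
for n in("top","scene"):
    im,P=cloud(n);x,y,z=P[...,0],P[...,1],P[...,2]
    sl(n+" lid",P[win(.42,.58,.205,.305)&(z>.068)&(z<.09)])
    sl(n+" desk",P[win(.42,.58,.35,.45)&(abs(z)<.02)])
E
```

```text
lid0 1789 [-0.0002  0.0007  0.0113]
desk0 2074 [-0.0018  0.0011 -0.0002]
top lid 2255 [-0.0024  0.001   0.0795]
top desk 2144 [-0.001   0.0003 -0.0004]
scene lid 681 [0.0026 0.0009 0.0794]
scene desk 326 [-0.0011 -0.009  -0.0007]
```

The lid is level to within noise and its top is at 0.0795 m, against 0.080 m expected. I'm handing the job in.

```bash
python3 -c "
from cell import job
print(job.hand_in())"
```

```text
the job is handed in; nothing more can be done
None
```

The box is packed in the order you asked and the job is handed in at about 33 s: adapter in the bottom, tray seated, stick and card case flat in their compartments, lid level, candle and eraser not moved; the only rough moment was the fingertips bumping the tray floor at about 51 N while picking it up.

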